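# Load the drilling carrier and index it three strokes

## Robot

A 6-joint arm with a two-finger parallel gripper is mounted at the origin on the work surface. World frame = base frame: x ahead of the robot, y to its left, z up, the work surface at z = 0. Lengths are in mm, angles in rad, forces in N, time in s.
With the tool pointing down it reaches from about 300 to 750 mm from the base axis. Payload 8.5 kg.
Tool frame: the origin (TCP) lies midway between the tips of the shut fingers; the grasp point (between the pads) lies 19 mm behind it; x points along the fingers, y is the direction in which the jaws open and shut, and the axes are right-handed (so a half turn about x gives the same grasp; the last joint's range is limited). The gripper opens to 88 mm and grips with 3 to 60 N. Pads are 18 mm wide; open, the fingers measure 123 mm over their backs; the gripper's body (75 mm by 187 mm) begins 45 mm behind the grasp point.
Start: joints at [-1.542, 0.381, 1.297, -0, 1.464, -0.215], TCP at [132.761, -533.718, 238.748] pointing down, gripper open.
Joint ranges: [-3.11, 3.11], [-0.89, 2.33], [0.22, 2.48], [-1.42, 4.56], [0.17, 2.85], [-2.88, 2.88]. Speed limits (rad/s): [2.39, 2.39, 3.14, 3.14, 3.14, 3.14].

## Interface

Orientations are given as a unit quaternion [w, x, y, z].
In Python, from bench import env, get_image, workorder gives the robot as it stands.
- The arm moves only by the tool drive_tool, never from a script. Its arguments are lists of equal length, an entry for each row: "dp": the shift along the tool's x, y, z normalised to -1 to 1, where 1 is 2.5 cm, a list of three; "yaw": the turn about the tool's x normalised to -1 to 1, where 1 is 0.12 rad; "claw": the opening, from 0 (shut) to 1 (fully open). A call has 1 to 8 rows; each row shifts and turns the commanded pose from where the row before left it, along the tool's axes as they then stand; what a row does not reach is not made up. A row lasts 1/12 s, in which the tool goes at most 41.7 mm and 7.16 degrees, less where a joint would pass 70% of its speed; a pose out of reach is approached as far as the arm can. A call with a number of a shift or a turn outside -1 to 1 is refused whole. A call with a gripper value outside its range is refused whole. The fingers move at their own pace and stop on an object; "force" is the grip in N (left out, the last holds). Time passes only in rows, so rows that do not move let the fingers close. It gives the time, the measured TCP pose, the force and the opening at its end, in the units of the state.
- env.get_obs(): the state, without advancing time (a new reading comes with each control period).
- get_image(name): name is "side" or "top"; returns a dict with "pixels" (420x560x3 uint8, blue, green, red), "K" (3x3 intrinsics, pixels), "k1" (the pictures are not rectified: a ray, as slopes to the right and down, at radius r is drawn at 1 + k1 r^2 times it, then the intrinsics apply), "R" (3x3) and "t" (3): a world point X has camera coordinates R X + t. Camera axes: x right, y down, z forward; pixel columns grow to the right and rows downward; lengths in mm; the calibration is good to about 2 mm. A picture is of the moment at which its call begins. There is no depth.
- workorder.sign_off(): hands the job in, once; it reports no verdict.
The state is a dict: "time_s": time; "joint_pos": joint angles; "joint_velocities": joint speeds; "joint_efforts": joint torques, N m; "tool_pos": TCP position; "tool_rot": TCP orientation; "contact_force": force on the tool from outside, world axes, zero at the start; "wrist_torque": the same for the moment, N m; "finger_gap": opening from 0.0 (shut) to 1.0 (fully open).
Only numpy, scipy, OpenCV 4.12 (cv2) and the standard library are available. Lean on these libraries where they do the work, as an engineer would, in place of code of your own. Each camera call takes 0.05 s, during which the arm holds its last target.

## Task

By its upright tab, draw the carrier plate with the white practice block all the way out from under the clear riser and let go of it, lying flat on the desk. Then take it by its block, lower it over the two dowel pins of the indexing table until it sits flat, and let go. Finally give the table's ratchet lever exactly three full strokes, letting it come fully home after each, so that the loaded table has made a quarter turn; leave the other things where they are.

Things in the scene. Friction and masses are not known exactly. Their poses are not given: they have to be found in the camera images.
- block (a point): Centre of the carrier's white block, 56 x 36 x 50 mm (x, y, z), on the middle of a loose aluminium plate 130 x 110 x 10 mm (0.4 kg); 35 mm above the plate's underside. x: plate's and block's length, tab at the -x end; z up. Two through holes, 15 mm diameter, at x = -45 and +45 mm, y = 0. At the start flat on the desk, block wholly under the riser, tab sticking out in front.
- tab (a point): Grip point of the carrier's upright tab: a fin 48 mm long (x), 10 mm thick (y), 44 mm tall, standing out of the -x end of the plate, its foot level with the plate's underside. The point lies 30 mm above the underside, 95 mm from the block's centre along -x. Axes as block.
- riser: Fixed clear plastic riser (small bridge), 150 mm deep (x), 200 mm wide (y), 82 mm high; 74 mm free below, side walls 8 mm. Origin: centre of its footprint on the desk. Open in front (its -x, roughly towards the robot); the carrier is drawn out along -x and is wholly out when its block's centre is more than 140 mm from this origin along -x.
- table_top (a point): Centre of the top face of the indexing table, an aluminium disc of 164 mm diameter, 45 mm above the desk. Turns with it; z up. Two steel dowels of 12 mm diameter, ends tapered, stand 22 mm above the face at x = -45 and +45 mm, y = 0. The carrier fits either way round; seated, its underside lies on the face and block 35 mm above this point.
- turntable (a joint): Turn of the indexing table about the vertical, rad, counter-clockwise seen from above positive; starts between 0 and 0.08. Held by friction (0.25 N m). Each full lever stroke brings it to the next 30 degree stop: 0.524, 1.047, 1.571 rad.
- lever (a joint): Ratchet lever, rad: 0 home, 0.63 at its end stop (full stroke). Swings level about the indexing table's axis, counter-clockwise from above as it grows, driving the table by a pawl; comes home by its spring, the table staying. A push of 3 to 6 N at the handle moves it. It must come back below 0.08 to take the next tooth.
- lever_handle (a point): Grip point of the lever's upright black round handle, 24 mm diameter, from 18 to 115 mm above the desk; the point is on its centre line 95 mm above the desk, 160 mm from the table's axis. Its x axis points outward from the table's axis along the lever, its y axis in the direction of the stroke.
- jaw_c (a point): Bystander: plaster jaw model, horseshoe 80 mm across, 30 mm high; point at its mid height.
- spare_block_c (a point): Bystander: loose white block without a plate, 60 x 36 x 36 mm; its centre.
- beaker_c (a point): Bystander: clear beaker with hand instruments, 72 mm diameter, 90 mm high (instruments to 150 mm); point at half height.
- jar_c (a point): Bystander: closed jar with white cap, 76 mm diameter, 100 mm high; point at half height.
- notebook_c (a point): Bystander: closed grey notebook, 148 x 105 x 14 mm; its centre.
Not all that is in view belongs to the job. What is shaped like the part that bears block but green is not meant.

How it is judged (in metres and radians):
On the way, in this order (a step that is already met when the one before it is completed fails the run):
1. the carrier lies flat on the desk, out from under the riser, let go (x of block in the frame of riser below -0.13 m and height (world z) of block below 0.04 m and angle between block's own z axis and vertical below 0.05 rad and contact force between the fingers and anything else below 0.3 N), for 0.2 s.
2. the carrier sits flat on the indexing table, both dowels through its holes, let go, the table not yet turned (horizontal distance between block and table_top below 0.005 m and z of block in the frame of table_top between 0.031 and 0.039 m and angle between block's own z axis and vertical below 0.05 rad and angle between the x axis of block and the x axis of table_top, either way round below 0.09 rad and contact force between the fingers and anything else below 0.3 N and value of joint turntable below 0.2 rad), for 0.2 s.
3. first full stroke of the lever, the table one step on (value of joint lever above 0.53 rad and value of joint turntable between 0.3836 and 0.6636 rad).
4. second full stroke of the lever, the table two steps on (value of joint lever above 0.53 rad and value of joint turntable between 0.9072 and 1.1872 rad).
5. third full stroke of the lever, the table three steps on (value of joint lever above 0.53 rad and value of joint turntable between 1.4308 and 1.7108 rad).
At the end, for the whole second after the job is handed in: The carrier sits flat on the indexing table (block's centre within 5 mm of the axis, 31 to 39 mm above the top face, tilt under 0.05 rad, in line with the dowels within 0.09 rad), the table stands at 1.57 rad within 0.10, the lever is home (under 0.08 rad) and the fingers touch nothing (horizontal distance between block and table_top below 0.005 m and z of block in the frame of table_top between 0.031 and 0.039 m and angle between block's own z axis and vertical below 0.05 rad and angle between the x axis of block and the x axis of table_top, either way round below 0.09 rad and value of joint turntable between 1.471 and 1.671 rad and value of joint lever below 0.08 rad and contact force between the fingers and anything else below 0.3 N).
It fails at once if the table is driven past the third step (a fourth stroke) (value of joint turntable above 1.8 rad).
It fails at once if a bystander is shifted by more than 40 mm (distance of any of jaw_c, spare_block_c, beaker_c, jar_c, notebook_c from where it was at the start of the episode above 0.04 m).
It also fails if it takes over 72 s, if anything falls off the work surface, if the arm or the gripper's body presses on something with over 40 N, if the wrist force passes 120 N, or if a joint passes its speed limit or range.

## Working session

There is one attempt and no reset: what is moved stays moved. The work goes in short steps, Python scripts to look and compute and a tool call to move; the robot and the scene stay as the last step left them, time stands still between calls to the robot, and variables do not carry over. Pictures are saved under pics/ and viewed, and the job is handed in when it is done.

Besides the shell and the picture viewer there is one more tool, called by a JSON object that holds its "op" and its "data", one argument or row to a line. drive_tool: Moves the arm, as the interface text tells. Its arguments: {"type":"object","properties":{"dp":{"type":"array","items":{"type":"array","items":{"type":"number"}}},"yaw":{"type":"array","items":{"type":"number"}},"claw":{"type":"array","items":{"type":"number"}},"force":{"type":"number"}},"required":["dp","yaw","claw"]}

```bash
ls; mkdir -p pics
cat > h.py <<'E'
import numpy as np, cv2
from bench import env, get_image, workorder
def snap(name,fn):
    d=get_image(name); d={k:(np.array(v) if k!='k1' else v) for k,v in d.items()}
    cv2.imwrite('pics/'+fn+'.png',d['pixels']); np.save('pics/'+fn+'.npy',d,allow_pickle=True); return d
def load(fn): return np.load('pics/'+fn+'.npy',allow_pickle=True).item()
def ray(d,uv):
    K=d['K'];p=np.linalg.solve(K,np.array([uv[0],uv[1],1.]))[:2]
    dist=np.array([d['k1'],0,0,0],float)
    q=cv2.undistortPoints(np.array([[uv]],float),K,dist)[0,0]
    R=d['R'];c=-R.T@d['t'];v=R.T@np.array([q[0],q[1],1.]);return c,v
def plane(d,uv,z):
    c,v=ray(d,uv);return c+v*(z-c[2])/v[2]
def proj(d,X):
    r,_=cv2.Rodrigues(d['R'])
    return cv2.projectPoints(np.array(X,float).reshape(-1,1,3),r,d['t'].astype(float),d['K'],np.array([d['k1'],0,0,0],float))[0][:,0]
E
python3 - <<'E'
from h import *
for n in('side','top'):
    d=snap(n,n+'0'); print(n,d['K'].tolist(),d['k1'],(-d['R'].T@d['t']).round(),d['R'].round(3).tolist())
print(env.get_obs())
E
```

```text
pics
side [[447.9822947038293, 0.0, 283.3493606440826], [0.0, 447.9822947038293, 213.00425333764073], [0.0, 0.0, 1.0]] -0.0747337713199649 [-47. 846. 861.] [[-0.81, -0.586, 0.002], [-0.356, 0.489, -0.796], [0.466, -0.646, -0.605]]
top [[437.67175939776746, 0.0, 275.2672193730478], [0.0, 437.67175939776746, 215.27445543168804], [0.0, 0.0, 1.0]] -0.13089718753422266 [ 407.    2. 1275.] [[-0.014, -1.0, -0.018], [-0.993, 0.016, -0.12], [0.121, 0.016, -0.993]]
{'time_s': 0.1, 'joint_pos': array([-1.54229166e+00,  3.81123800e-01,  1.29814241e+00,  9.64329679e-07,
        1.46362167e+00, -2.15300438e-01]), 'joint_velocities': array([-0.00032196, -0.00150394, -0.00018584, -0.00029257, -0.00240484,
       -0.00041253]), 'joint_efforts': array([ 4.20402561e-03, -4.38645315e+01, -2.24909502e+01,  7.14513380e-02,
        3.42262478e-02, -8.05930358e-05]), 'tool_pos': array([ 132.75874495, -533.47868945,  238.2164656 ]), 'tool_rot': array([ 0.08552884,  0.7019023 ,  0.08644064, -0.70181621]), 'contact_force': array([ 1.0927299 ,  0.08364017, -0.40547231]), 'wrist_torque': array([ 0.09550543, -0.03333894, -0.00715811]), 'finger_gap': 1.0022121469570868}
```

View pics/side0.png

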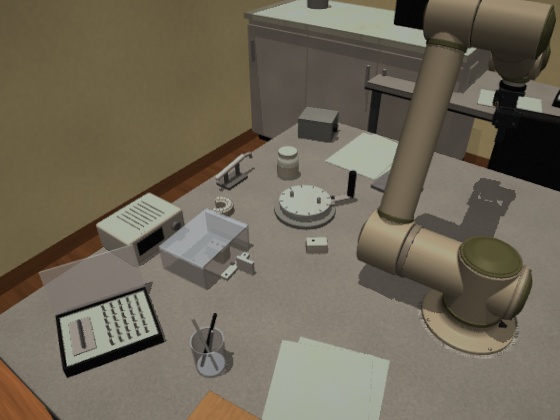

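View pics/top0.png

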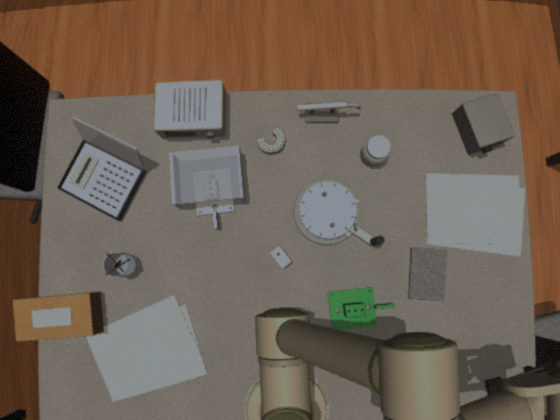

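The top view shows the clear riser at about (207,178) with the carrier's tab sticking out at (215,216). The table is at (328,210), its handle at (377,241), and the jar at (377,150). Things that could be taken for the carrier:
- The green carrier at (352,308), excluded by its colour.
- The spare white block at (281,257), which has no plate.
- The jaw model at (270,140).

My choice is the plate under the riser, with its tab at (215,216). I'll check it in close crops.

Run:
```python
from h import *
a=load('top0')['pixels']
c=np.hstack([cv2.resize(a[140:240,160:260],None,fx=4,fy=4,interpolation=cv2.INTER_CUBIC),cv2.resize(a[165:265,290:390],None,fx=4,fy=4,interpolation=cv2.INTER_CUBIC)])
cv2.imwrite('pics/cropt.png',cv2.convertScaleAbs(c,alpha=1.2))
a=load('side0')['pixels']
c=np.hstack([cv2.resize(a[200:300,160:260],None,fx=4,fy=4,interpolation=cv2.INTER_CUBIC),cv2.resize(a[150:250,270:370],None,fx=4,fy=4,interpolation=cv2.INTER_CUBIC)])
cv2.imwrite('pics/crops.png',cv2.convertScaleAbs(c,alpha=1.2))
```

```text
(no output)
```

View pics/cropt.png

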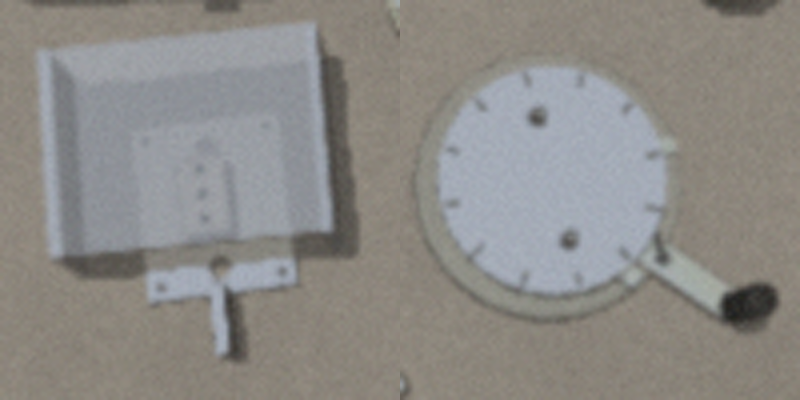

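View pics/crops.png

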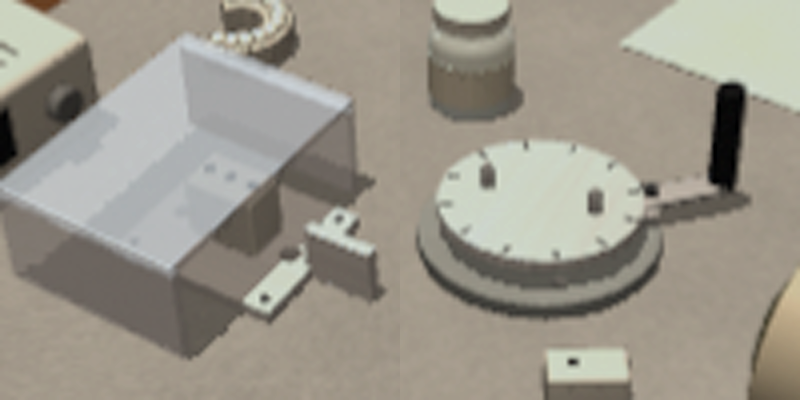

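Run:
```python
from h import *
t=load('top0');s=load('side0')
T=lambda x,y:(160+(x+.5)/4-.5,140+(y+.5)/4-.5)
T2=lambda x,y:(290+(x-400+.5)/4-.5,165+(y+.5)/4-.5)
S=lambda x,y:(160+(x+.5)/4-.5,200+(y+.5)/4-.5)
S2=lambda x,y:(270+(x-400+.5)/4-.5,150+(y+.5)/4-.5)
P=lambda n,d,uv,z:print(n,plane(d,uv,z).round(1))
for n,xy,z in [('tabroot',(216,285),44),('tabend',(222,353),44),('plFL',(149,303),10),('plFR',(297,284),10),('hole',(221,266),10),('rFL',(54,257),82),('rFR',(331,233),82),('rBL',(38,48),82),('rBR',(315,23),82),('scrL',(161,288),10),('scrR',(282,271),10)]: P(n,t,T(*xy),z)
for n,xy,z in [('s tab root top',(308,228),44),('s tab end top',(376,258),44),('s rFR?',(176,268),82),('s rFL',(353,103),82),('splcorner',(268,318),10)]: P(n,s,S(*xy),z)
for n,xy,z in [('dow1 top',(538,113),67),('dow2 top',(569,237),67),('hand',(765,288),115)]: P(n,t,T2(*xy),z)
for n,xy,z in [('s dow1',(487,167),67),('s dow2',(596,192),67),('s hand',(732,87),115)]: P(n,s,S2(*xy),z)
def ell(d,x0,x1,y0,y1,z):
    a=d['pixels'][y0:y1,x0:x1].astype(int); m=((a.min(2)>(np.percentile(a.min(2),93)*0.85))).astype(np.uint8)
    m=cv2.morphologyEx(m,cv2.MORPH_OPEN,np.ones((5,5)))
    c=max(cv2.findContours(m,0,1)[0],key=cv2.contourArea);c=cv2.convexHull(c)[:,0]+[x0,y0]
    pts=np.array([plane(d,p,z)[:2] for p in c.astype(float)])
    (cx,cy),r=cv2.minEnclosingCircle(pts.astype(np.float32));A=np.c_[2*pts,np.ones(len(pts))];q=np.linalg.lstsq(A,(pts**2).sum(1),rcond=None)[0]
    print('circ',cx,cy,r,q[:2],np.sqrt(q[2]+q[0]**2+q[1]**2))
ell(t,280,380,170,255,45);ell(s,270,345,175,225,45)
```

```text
tabroot [571.7 197.5  44. ]
tabend [523.  193.1  44. ]
plFL [563.8 252.5  10. ]
plFR [576.  143.3  10. ]
hole [590.3 199.3  10. ]
rFL [588.2 305.5  82. ]
rFR [601.6 111.6  82. ]
rBL [738.5 320.1  82. ]
rBR [751.7 122.5  82. ]
scrL [574.7 243.6  10. ]
scrR [585.8 154.3  10. ]
s tab root top [570.4 202.5  44. ]
s tab end top [515.4 198.3  44. ]
s rFR? [584.3 308.9  82. ]
s rFL [599.4 117.1  82. ]
splcorner [560.6 257.7  10. ]
dow1 top [ 614.4 -116.    67. ]
dow2 top [ 527.  -135.1   67. ]
hand [ 485.9 -259.8  115. ]
s dow1 [ 609.8 -108.4   67. ]
s dow2 [ 522.6 -129.9   67. ]
s hand [ 478.1 -255.4  115. ]
circ 572.5286865234375 -127.05200958251953 82.73114013671875 [ 572.46567042 -127.16084307] 81.70858619018917
circ 571.4142456054688 -124.34870147705078 80.27965545654297 [ 571.33014865 -124.30488582] 78.97775372023585
```

```bash
cat >> h.py <<'E'
from scipy.spatial.transform import Rotation as Ro
def tool():
    o=env.get_obs();q=o['tool_rot'];return np.array(o['tool_pos']),Ro.from_quat([q[1],q[2],q[3],q[0]]).as_matrix(),o
def wrap(a,p=np.pi): return (a+p/2)%p-p/2
def go(target,yaw=None):
    "target TCP; yaw = world direction angle of wanted object x axis (jaw y perpendicular)"
    p,R,o=tool();d=R.T@(np.array(target)-p)
    print('t',round(o['time_s'],2),'p',p.round(1),'dp rows(25mm)',(d/25).round(2),'gap',round(o['finger_gap'],3),'F',o['contact_force'].round(1))
    ya=np.arctan2(R[1,1],R[0,1]); print('Xtool',R[:,0].round(3),'jaw dir',round(ya,4),'Y',R[:,1].round(3),'Z',R[:,2].round(3))
    if yaw is not None:
        e=wrap(yaw+np.pi/2-ya); print('world turn',round(e,4),'-> tool yaw units',round(-e/.12,2), 'j6',o['joint_pos'][5].round(2))
E
python3 -c "
from h import *
go([535,194,120],0.11)"
```

```text
t 0.1 p [ 132.8 -533.5  238.2] dp rows(25mm) [  4.77 -24.35 -22.64] gap 1.002 F [ 1.1  0.1 -0.4]
Xtool [-0.     0.001 -1.   ] jaw dir -1.327 Y [ 0.241 -0.97  -0.001] Z [-0.97  -0.241 -0.   ]
world turn -0.1338 -> tool yaw units 1.12 j6 -0.22
```

{"op": "drive_tool", "data": {
  "dp": [
    [0, -1, -0.93],
    [0, -1, -0.93],
    [0, -1, -0.93],
    [0, -1, -0.93],
    [0, -1, -0.93],
    [0, -1, -0.93],
    [0, -1, -0.93],
    [0, -1, -0.93]
  ],
  "yaw": [0, 0, 0, 0, 0, 0, 0, 0],
  "claw": [1, 1, 1, 1, 1, 1, 1, 1],
  "force": 20
}}

```text
time_s: 0.77
tool_pos: [265.3, -293.0, 238.6]
tool_rot: [-0.086, -0.702, -0.086, 0.702]
contact_force: [-0.1, -0.7, 0.6]
finger_gap: 1.0
```

{"op": "drive_tool", "data": {
  "dp": [
    [0, -1, -0.93],
    [0, -1, -0.93],
    [0, -1, -0.93],
    [0, -1, -0.93],
    [0, -1, -0.93],
    [0, -1, -0.93],
    [0, -1, -0.93],
    [0, -1, -0.93]
  ],
  "yaw": [0, 0, 0, 0, 0, 0, 0, 0],
  "claw": [1, 1, 1, 1, 1, 1, 1, 1]
}}

```text
time_s: 1.43
tool_pos: [397.5, -54.0, 238.7]
tool_rot: [-0.086, -0.702, -0.086, 0.702]
contact_force: [-0.0, -0.2, 0.3]
finger_gap: 1.002
```

{"op": "drive_tool", "data": {
  "dp": [
    [0, -1, -0.93],
    [0, -1, -0.93],
    [0, -1, -0.93],
    [0, -1, -0.93],
    [0, -1, -0.93],
    [0, -1, -0.93],
    [0, 0, 0],
    [0, 0, 0]
  ],
  "yaw": [0, 0, 0, 0, 0, 0, 0.56, 0.56],
  "claw": [1, 1, 1, 1, 1, 1, 0.6, 0.6]
}}

```text
time_s: 2.1
tool_pos: [496.6, 125.1, 238.0]
tool_rot: [-0.039, -0.706, -0.039, 0.706]
contact_force: [0.3, 0.9, -0.7]
finger_gap: 0.874
```

```bash
python3 -c "
from h import *
go([535,194,120],0.11)"
```

```text
t 2.1 p [496.6 125.1 238. ] dp rows(25mm) [ 4.72 -2.57 -1.83] gap 0.874 F [ 0.3  0.9 -0.7]
Xtool [-0.001 -0.    -1.   ] jaw dir -1.4615 Y [ 0.109 -0.994 -0.   ] Z [-0.994 -0.109  0.001]
world turn 0.0007 -> tool yaw units -0.01 j6 1.48
```

{"op": "drive_tool", "data": {
  "dp": [
    [0, -0.64, -0.46],
    [0, -0.64, -0.46],
    [0.5, -0.65, -0.46],
    [0.5, -0.64, -0.45],
    [1, 0, 0],
    [1, 0, 0],
    [1, 0, 0],
    [1, 0, 0]
  ],
  "yaw": [0, 0, 0, 0, 0, 0, 0, 0],
  "claw": [0.6, 0.6, 0.6, 0.6, 0.6, 0.6, 0.6, 0.6]
}}

```text
time_s: 2.77
tool_pos: [534.5, 192.5, 112.3]
tool_rot: [-0.039, -0.706, -0.039, 0.706]
contact_force: [0.7, -0.1, -0.4]
finger_gap: 0.601
```

{"op": "drive_tool", "data": {
  "dp": [
    [1, 0, 0],
    [0.6, 0, 0],
    [0, 0, 0]
  ],
  "yaw": [0, 0, 0],
  "claw": [0.6, 0.6, 0.6]
}}

```text
time_s: 3.02
tool_pos: [533.1, 192.0, 70.5]
tool_rot: [-0.039, -0.704, -0.038, 0.708]
contact_force: [-0.1, -0.5, 0.0]
finger_gap: 0.6
```

Run:
```python
from h import *
go([535,194,14],0.11)
a=snap('side','s1')['pixels'];b=snap('top','t1')['pixels']
c=np.hstack([cv2.resize(a[180:300,160:280],(400,400)),cv2.resize(b[140:240,160:260],(400,400))])
cv2.imwrite('pics/c1.png',c)
```

```text
t 3.02 p [533.1 192.   70.5] dp rows(25mm) [ 2.26 -0.07 -0.1 ] gap 0.6 F [-0.1 -0.5  0. ]
Xtool [-0.007 -0.001 -1.   ] jaw dir -1.4615 Y [ 0.109 -0.994  0.   ] Z [-0.994 -0.109  0.007]
world turn 0.0007 -> tool yaw units -0.01 j6 1.6
```

View pics/c1.png

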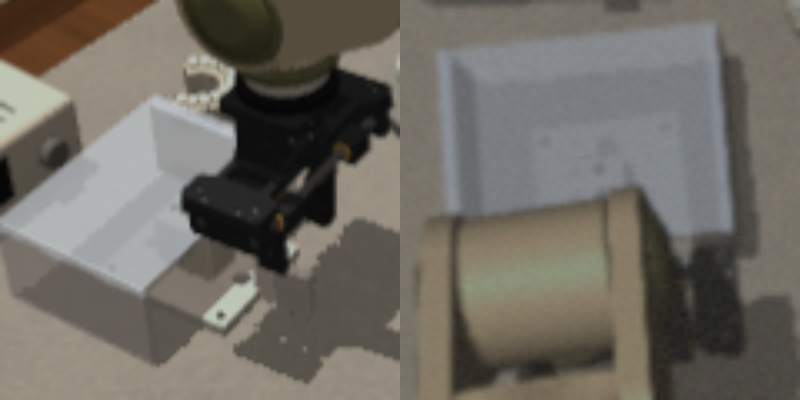

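The side crop shows the open fingers on both sides of the tab, near (290,250) in the crop, and the gripper body clear in front of the riser. I'll go down and grip.

{"op": "drive_tool", "data": {
  "dp": [
    [0.75, -0.03, -0.02],
    [0.75, 0, 0],
    [0.7, 0, 0],
    [0, 0, 0],
    [0, 0, 0],
    [0, 0, 0],
    [0, 0, 0],
    [0, 0, 0]
  ],
  "yaw": [0, 0, 0, 0, 0, 0, 0, 0],
  "claw": [0.6, 0.6, 0.6, 0, 0, 0, 0, 0],
  "force": 20
}}

```text
time_s: 3.78
tool_pos: [535.8, 193.3, 20.0]
tool_rot: [0.039, 0.707, 0.039, -0.705]
contact_force: [-0.2, -0.0, 0.7]
finger_gap: 0.248
```

{"op": "drive_tool", "data": {
  "dp": [
    [0, 0, 0],
    [0, 0, 0],
    [0, 0, 0.1],
    [0, 0, 0.2]
  ],
  "yaw": [0, 0, 0, 0],
  "claw": [0, 0, 0, 0]
}}

```text
time_s: 4.12
tool_pos: [529.0, 192.4, 19.4]
tool_rot: [0.039, 0.707, 0.039, -0.705]
contact_force: [3.5, -0.8, 3.6]
finger_gap: 0.111
```

```bash
python3 -c "
from h import *
go([410,180,14],0.09)"
```

```text
t 4.12 p [529.  192.4  19.4] dp rows(25mm) [ 0.2  -0.03  4.79] gap 0.111 F [ 3.5 -0.8  3.6]
Xtool [ 0.003  0.    -1.   ] jaw dir -1.4616 Y [ 0.109 -0.994 -0.   ] Z [-0.994 -0.109 -0.004]
world turn -0.0192 -> tool yaw units 0.16 j6 1.6
```

{"op": "drive_tool", "data": {
  "dp": [
    [0, 0, 0.4],
    [0, 0, 0.6],
    [0, 0, 0.7],
    [0, 0, 0.7],
    [0, 0, 0.7],
    [0, 0, 0.7],
    [0, 0, 0.6],
    [0, 0, 0.4]
  ],
  "yaw": [0, 0, 0, 0, 0, 0, 0, 0],
  "claw": [0, 0, 0, 0, 0, 0, 0, 0]
}}

```text
time_s: 4.78
tool_pos: [408.0, 179.1, 19.3]
tool_rot: [0.039, 0.707, 0.039, -0.705]
contact_force: [3.5, 2.1, 2.4]
finger_gap: 0.108
```

{"op": "drive_tool", "data": {
  "dp": [
    [0, 0, 0.1],
    [0, 0, 0],
    [0, 0, 0],
    [0, 0, 0],
    [0, 0, 0],
    [0, 0, 0],
    [0, 0, 0],
    [0, 0, 0]
  ],
  "yaw": [0, 0, 0, 0, 0, 0, 0, 0],
  "claw": [0, 0, 0.6, 0.6, 0.6, 0.6, 0.6, 0.6]
}}

```text
time_s: 5.45
tool_pos: [405.9, 178.9, 18.6]
tool_rot: [-0.039, -0.706, -0.039, 0.706]
contact_force: [0.4, 0.6, -0.5]
finger_gap: 0.544
```

{"op": "drive_tool", "data": {
  "dp": [
    [-0.4, 0, 0],
    [-1, 0, 0],
    [-1, 0, 0],
    [-1, 0, 0.5],
    [-1, 0, 0.5],
    [-0.5, 0, 1],
    [0, 0, 1],
    [0, 0, 0]
  ],
  "yaw": [0, 0, 0, 0, 0, 0, 0, 0],
  "claw": [0.6, 0.6, 0.6, 0.6, 0.6, 0.6, 0.6, 0.6]
}}

```text
time_s: 6.12
tool_pos: [327.6, 170.5, 141.6]
tool_rot: [-0.039, -0.705, -0.039, 0.707]
contact_force: [-1.1, -0.6, -0.2]
finger_gap: 0.598
```

Run:
```python
from h import *
go([410,180,14],0.09)
a=snap('side','s2')['pixels'];b=snap('top','t2')['pixels']
c=np.hstack([cv2.resize(a[180:300,180:300],(400,400)),cv2.resize(b[190:290,160:260],(400,400),interpolation=cv2.INTER_CUBIC)])
cv2.imwrite('pics/c2.png',c)
```

```text
t 6.12 p [327.6 170.5 141.6] dp rows(25mm) [ 5.1  -0.01 -3.32] gap 0.598 F [-1.1 -0.6 -0.2]
Xtool [-0.002 -0.    -1.   ] jaw dir -1.4606 Y [ 0.11  -0.994 -0.   ] Z [-0.994 -0.11   0.002]
world turn -0.0202 -> tool yaw units 0.17 j6 1.62
```

View pics/c2.png

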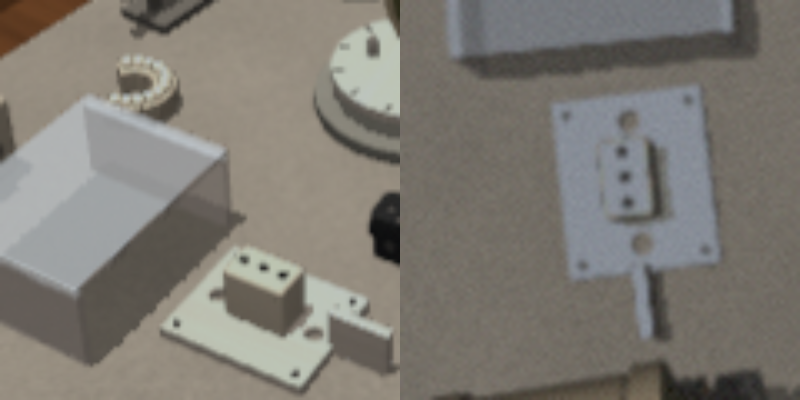

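The carrier lies fully out and flat, with its holes at about (628,119) and (642,242) in the right crop. I'll measure it next.

Run:
```python
from h import *
t=load('t2');s=load('s2')
T=lambda x,y:(160+(x-400+.5)/4-.5,190+(y+.5)/4-.5)
S=lambda x,y:(180+(x+.5)*.3-.5,180+(y+.5)*.3-.5)
c=[plane(t,T(*q),10)[:2] for q in [(553,103),(698,85),(718,261),(571,278)]]
print(np.round(c,1),np.mean(c,0)); c=np.array(c)
print('yaw',np.arctan2(*(c[0]+c[1]-c[2]-c[3])[::-1]), 'len',np.linalg.norm(c[0]-c[3]),np.linalg.norm(c[0]-c[1]), 'yaw y',np.arctan2(-(c[1]-c[0])[0]*-1,-(c[1]-c[0])[1]))
h=np.array([plane(t,T(*q),10)[:2] for q in [(628,119),(642,242)]]);print('holes',h,h.mean(0),np.arctan2(*(h[0]-h[1])[::-1]),np.linalg.norm(h[0]-h[1]))
b=plane(t,T(625,177),60);print('block top hole',b)
print('side holes',[plane(s,S(*q),60).round(1) for q in [(246,261),(263,268),(284,275)]])
print('side plate holes',[plane(s,S(*q),10).round(1) for q in [(217,294),(313,333)]])
```

```text
[[563.8 249.5]
 [575.3 142.6]
 [446.8 128.5]
 [435.7 235.6]] [505.39713111 189.06824727]
yaw 0.10844647033157609 len 128.77533659511633 107.52370932327023 yaw y 0.10757199701729485
holes [[551.08899793 194.03765364]
 [461.21886884 183.74874721]] [506.15393338 188.89320043] 0.11399008877334035 90.45718157460834
block top hole [504.61133136 188.49535922  60.        ]
side holes [array([519.4, 193.1,  60. ]), array([503.6, 191.5,  60. ]), array([485.6, 188.1,  60. ])]
side plate holes [array([549.1, 196.8,  10. ]), array([459.7, 186.1,  10. ])]
```

{"op": "drive_tool", "data": {
  "dp": [
    [0, 0, -0.5],
    [0, 0, -1],
    [0, 0, -1],
    [0, 0, -1],
    [0, 0, -1],
    [0, 0, -1],
    [0, 0, -1],
    [0, 0, -0.6]
  ],
  "yaw": [0, 0, 0, 0, 0, 0, 0, 0],
  "claw": [0.7, 0.7, 0.7, 0.7, 0.7, 0.7, 0.7, 0.7]
}}

```text
time_s: 6.88
tool_pos: [511.1, 190.1, 140.3]
tool_rot: [0.038, 0.706, 0.038, -0.706]
contact_force: [0.7, 1.0, -0.7]
finger_gap: 0.701
```

{"op": "drive_tool", "data": {
  "dp": [
    [0.5, 0, 0],
    [0.9, 0, 0],
    [0.6, 0, 0],
    [0, 0, 0],
    [0, 0, 0]
  ],
  "yaw": [0, 0, 0, 0, 0],
  "claw": [0.7, 0.7, 0.7, 0.7, 0.7]
}}

```text
time_s: 7.3
tool_pos: [508.4, 190.1, 90.5]
tool_rot: [-0.039, -0.705, -0.039, 0.707]
contact_force: [0.0, -0.5, 0.2]
finger_gap: 0.699
```

```bash
python3 -c "
from h import *
go([505,189.8,19],0.11)"
```

```text
t 7.3 p [508.4 190.1  90.5] dp rows(25mm) [ 2.86 -0.    0.13] gap 0.699 F [ 0.  -0.5  0.2]
Xtool [-0.002 -0.    -1.   ] jaw dir -1.4616 Y [ 0.109 -0.994  0.   ] Z [-0.994 -0.109  0.002]
world turn 0.0008 -> tool yaw units -0.01 j6 1.6
```

{"op": "drive_tool", "data": {
  "dp": [
    [0.7, 0, 0.13],
    [0.8, 0, 0],
    [0.8, 0, 0],
    [0.54, 0, 0],
    [0, 0, 0],
    [0, 0, 0]
  ],
  "yaw": [0, 0, 0, 0, 0, 0],
  "claw": [0.7, 0.7, 0.7, 0.7, 0.7, 0.7]
}}

```text
time_s: 7.8
tool_pos: [505.4, 189.9, 20.9]
tool_rot: [0.039, 0.706, 0.039, -0.706]
contact_force: [0.3, 0.2, 1.0]
finger_gap: 0.699
```

{"op": "drive_tool", "data": {
  "dp": [
    [0, 0, 0],
    [0, 0, 0],
    [0, 0, 0],
    [0, 0, 0],
    [0, 0, 0],
    [0, 0, 0]
  ],
  "yaw": [0, 0, 0, 0, 0, 0],
  "claw": [0, 0, 0, 0, 0, 0],
  "force": 30
}}

```text
time_s: 8.3
tool_pos: [505.0, 189.9, 20.9]
tool_rot: [0.039, 0.706, 0.039, -0.706]
contact_force: [-1.1, -0.2, 5.8]
finger_gap: 0.403
```

```bash
python3 -c "
from h import *
go([505,189.8,120],0.11)"
```

```text
t 8.3 p [505.  189.9  20.9] dp rows(25mm) [-3.96  0.   -0.  ] gap 0.403 F [-1.1 -0.2  5.8]
Xtool [ 0.001  0.    -1.   ] jaw dir -1.4613 Y [ 0.109 -0.994 -0.   ] Z [-0.994 -0.109 -0.001]
world turn 0.0005 -> tool yaw units -0.0 j6 1.6
```

{"op": "drive_tool", "data": {
  "dp": [
    [-0.3, 0, 0],
    [-0.8, 0, 0],
    [-1, 0, 0],
    [-1, 0, 0],
    [-1, 0, 0],
    [-0.9, 0, 0],
    [0, 0, 0]
  ],
  "yaw": [0, 0, 0, 0, 0, 0, 0],
  "claw": [0, 0, 0, 0, 0, 0, 0]
}}

```text
time_s: 8.88
tool_pos: [506.1, 190.1, 149.2]
tool_rot: [0.038, 0.708, 0.039, -0.704]
contact_force: [2.0, 0.1, -3.7]
finger_gap: 0.406
```

```bash
python3 -c "
from h import *
go([572,-126,140],0.225)"
```

```text
t 8.88 p [506.1 190.1 149.2] dp rows(25mm) [ 0.37 12.86 -1.24] gap 0.406 F [ 2.   0.1 -3.7]
Xtool [ 0.007  0.001 -1.   ] jaw dir -1.4613 Y [ 0.109 -0.994 -0.   ] Z [-0.994 -0.109 -0.007]
world turn 0.1155 -> tool yaw units -0.96 j6 1.6
```

{"op": "drive_tool", "data": {
  "dp": [
    [0, 0.5, -0.05],
    [0, 0.8, -0.08],
    [0, 0.9, -0.09],
    [0, 0.9, -0.09],
    [0, 0.9, -0.09],
    [0, 0.9, -0.09],
    [0, 0.9, -0.09],
    [0, 0.9, -0.09]
  ],
  "yaw": [0, 0, 0, 0, 0, 0, 0, 0],
  "claw": [0, 0, 0, 0, 0, 0, 0, 0]
}}

```text
time_s: 9.55
tool_pos: [538.7, 23.4, 143.1]
tool_rot: [-0.038, -0.705, -0.039, 0.707]
contact_force: [-0.0, -0.7, -3.0]
finger_gap: 0.405
```

{"op": "drive_tool", "data": {
  "dp": [
    [0, 0.9, -0.09],
    [0, 0.9, -0.09],
    [0, 0.9, -0.09],
    [0, 0.9, -0.09],
    [0, 0.9, -0.09],
    [0, 0.9, -0.09],
    [0, 0.76, -0.03],
    [0, 0, 0]
  ],
  "yaw": [0, -0.16, -0.16, -0.16, -0.16, -0.16, -0.16, 0],
  "claw": [0, 0, 0, 0, 0, 0, 0, 0]
}}

```text
time_s: 10.22
tool_pos: [576.3, -128.8, 142.7]
tool_rot: [-0.078, -0.702, -0.079, 0.704]
contact_force: [0.2, -0.8, -3.9]
finger_gap: 0.409
```

{"op": "drive_tool", "data": {
  "dp": [
    [0, 0, 0],
    [0, 0, 0]
  ],
  "yaw": [0, 0],
  "claw": [0, 0]
}}

```text
time_s: 10.38
tool_pos: [575.7, -124.7, 143.7]
tool_rot: [-0.078, -0.702, -0.08, 0.704]
contact_force: [0.3, 0.7, -4.5]
finger_gap: 0.406
```

Run:
```python
from h import *
go([572,-126,110],0.225)
a=snap('side','s3')['pixels'];b=snap('top','t3')['pixels']
c=np.hstack([cv2.resize(a[120:240,250:370],(400,400),interpolation=cv2.INTER_CUBIC),cv2.resize(b[150:250,290:390],(400,400),interpolation=cv2.INTER_CUBIC)])
cv2.imwrite('pics/c3.png',cv2.convertScaleAbs(c,alpha=1.2))
```

```text
t 10.38 p [ 575.7 -124.7  143.7] dp rows(25mm) [1.35 0.02 0.15] gap 0.406 F [ 0.3  0.7 -4.5]
Xtool [-0.003  0.001 -1.   ] jaw dir -1.3467 Y [ 0.222 -0.975 -0.002] Z [-0.975 -0.222  0.002]
world turn 0.001 -> tool yaw units -0.01 j6 0.93
```

View pics/c3.png

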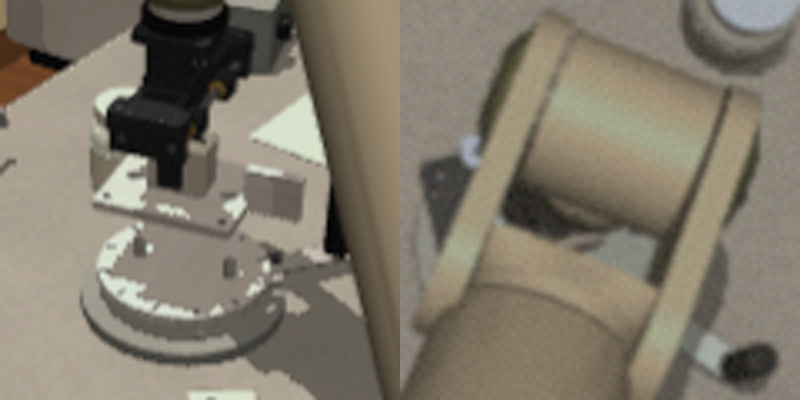

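The top view is blocked by the forearm. The side view shows the plate above the dowels, which are at (139,245) and (229,268) in the crop. I'll zoom in to refine the dowels and the plate corners.

Run:
```python
from h import *
a=load('side0')['pixels'];b=load('top0')['pixels'];c=load('s3')['pixels']
R=lambda i,x,y,w,h:cv2.convertScaleAbs(cv2.resize(i[y:y+h,x:x+w],None,fx=10,fy=10,interpolation=cv2.INTER_CUBIC),alpha=1.3)
cv2.imwrite('pics/z1.png',np.vstack([np.hstack([R(a,285,185,25,20),R(a,310,190,25,20)]),np.hstack([R(b,313,183,25,20),R(b,320,213,25,20)])]))
cv2.imwrite('pics/z2.png',R(c,272,160,75,50))
```

```text
(no output)
```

View pics/z1.png

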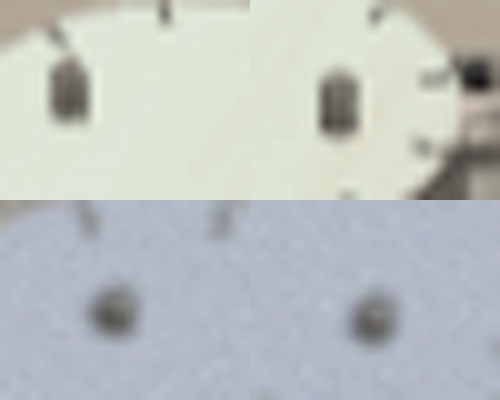

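View pics/z2.png

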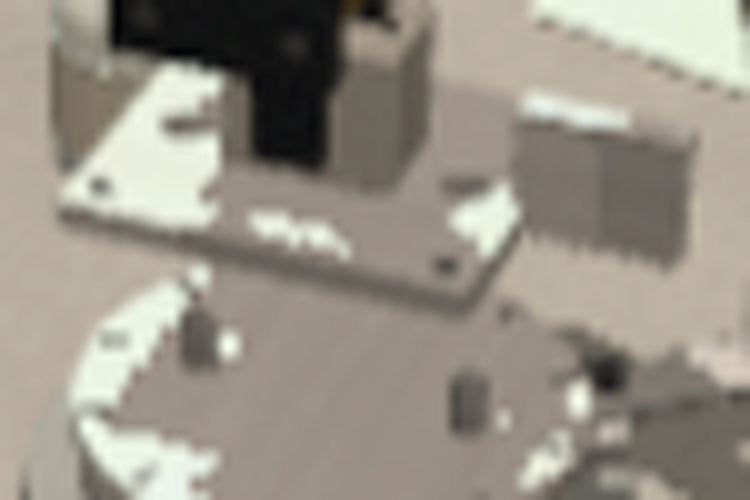

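Run:
```python
from h import *
s0=load('side0');t0=load('top0');s=load('s3')
for n,d,A,B in [('side',s0,(291.45,193.6),(318.3,200.0)),('top',t0,(323.85,193.75),(331.95,224.45))]:
    p,q=plane(d,A,56)[:2],plane(d,B,56)[:2];print(n,p,q,'mid',(p+q)/2,'yaw',np.arctan2(*(p-q)[::-1]),np.linalg.norm(p-q))
Z=lambda x,y:(272+(x+.5)/10-.5,160+(y+.5)/10-.5)
p,q=plane(s,Z(185,122),132.8)[:2],plane(s,Z(465,185),132.8)[:2];print('holes',p,q,(p+q)/2,np.linalg.norm(p-q),np.arctan2(*(p-q)[::-1]))
a=plane(s,Z(60,197),132.8)[:2];b=plane(s,Z(470,293),132.8)[:2];print('edge',a,b,np.linalg.norm(a-b),np.arctan2(*(a-b)[::-1]))
yaw=np.arctan2(*(a-b)[::-1]);m=(a+b)/2;print('centre from edge',m+55*np.array([np.sin(yaw),-np.cos(yaw)]))
for n,xy in[('scrL',(100,186)),('scrR',(446,265))]: print(n,plane(s,Z(*xy),132.8))
# dowels now
p,q=plane(s,Z(199,338),56)[:2],plane(s,Z(468,404),56)[:2];print('dow now',p,q,(p+q)/2,np.arctan2(*(p-q)[::-1]))
```

```text
side [ 611.63121633 -111.56747424] [ 524.54554771 -132.0143121 ] mid [ 568.08838202 -121.79089317] yaw 0.23061287307827938 89.45382528283253
top [ 613.82593514 -116.23672606] [ 526.42848555 -136.53804613] mid [ 570.12721034 -126.3873861 ] yaw 0.22823970759906842 89.72434335806963
holes [ 619.67412223 -113.88520483] [ 531.26629273 -134.28412863] [ 575.47020748 -124.08466673] 90.73070268174783 0.2267678863583295
edge [625.55555631 -57.43773354] [499.19130765 -86.26722271] 129.61119853862476 0.2243067598972806
centre from edge [ 574.6071118  -125.47464778]
scrL [619.4577919  -69.35779033 132.8       ]
scrR [512.66227595 -94.48025798 132.8       ]
dow now [ 612.42547393 -112.70033626] [ 524.56270437 -132.33065978] [ 568.49408915 -122.51549802] 0.2198103229320925
```

Run:
```python
from h import *
t=load('top0');s=load('side0')
T2=lambda x,y:(290+(x-400+.5)/4-.5,165+(y+.5)/4-.5)
S2=lambda x,y:(270+(x-400+.5)/4-.5,150+(y+.5)/4-.5)
a=np.array([plane(t,T2(*q),45)[:2] for q in [(530,80),(580,80),(628,108),(653,155),(653,208),(626,252),(579,280),(525,280),(477,251),(452,204),(452,151),(480,104)]])
b=np.array([plane(s,S2(*q),45)[:2] for q in [(485,153),(527,145),(574,153),(612,168),(636,187),(643,210),(608,237),(557,255),(507,252),(466,234),(446,205),(453,175)]])
for p in(a,b): print(p.mean(0),np.linalg.norm(p-p.mean(0),axis=1).round(1),(p[:6]+p[6:])[:6].round(0)/2)
# base of dowels, side: near bottom edge
Z=lambda x,y:(285+(x+.5)/10-.5,185+(y+.5)/10-.5)
Z2=lambda x,y:(310+(x-250+.5)/10-.5,190+(y+.5)/10-.5)
u=np.array([617,-968.])/np.hypot(617,968)
P=[]
for uv in (Z(69,123),Z2(339,137)):
    p=plane(s,uv,45)[:2]+6*u;P.append(p)
print('dowel base',P,np.mean(P,0))
P=[plane(s,uv,67)[:2]-4*u for uv in (Z(69,57),Z2(339,70))];print('dowel top',P,np.mean(P,0))
```

```text
[ 570.60603623 -127.50794845] [73.  74.2 74.6 73.5 73.7 72.8 73.8 74.6 74.6 73.9 74.3 74.5] [[ 570.5 -128.5]
 [ 570.5 -127.5]
 [ 570.5 -127.5]
 [ 570.5 -127.5]
 [ 570.5 -127. ]
 [ 571.5 -127.5]]
[ 568.82278794 -126.85336659] [75.8 73.7 67.5 69.8 75.6 79.4 71.2 76.1 78.  78.2 77.  76.7] [[ 570.  -131. ]
 [ 569.  -125. ]
 [ 566.5 -122. ]
 [ 567.5 -122. ]
 [ 570.  -127. ]
 [ 569.5 -133.5]]
dowel base [array([ 613.49889799, -114.93398552]), array([ 525.91336297, -136.00910591])] [ 569.70613048 -125.47154571]
dowel top [array([ 611.08679768, -110.24197203]), array([ 524.00606244, -131.05293302])] [ 567.54643006 -120.64745252]
```

```bash
python3 -c "
from h import *
go([570.4,-126.3,97],0.228)"
```

```text
t 10.48 p [ 576.1 -124.2  144.5] dp rows(25mm) [1.9  0.03 0.24] gap 0.404 F [ 0.2  0.1 -4. ]
Xtool [-0.002  0.001 -1.   ] jaw dir -1.3456 Y [ 0.223 -0.975 -0.001] Z [-0.975 -0.223  0.001]
world turn 0.0028 -> tool yaw units -0.02 j6 0.93
```

{"op": "drive_tool", "data": {
  "dp": [
    [0.4, 0.03, 0.12],
    [0.6, 0, 0.12],
    [0.5, 0, 0],
    [0.4, 0, 0],
    [0, 0, 0],
    [0, 0, 0],
    [0, 0, 0],
    [0, 0, 0]
  ],
  "yaw": [-0.02, 0, 0, 0, 0, 0, 0, 0],
  "claw": [0, 0, 0, 0, 0, 0, 0, 0]
}}

```text
time_s: 11.15
tool_pos: [571.3, -127.1, 98.6]
tool_rot: [0.08, 0.703, 0.08, -0.702]
contact_force: [-0.1, -0.7, -3.5]
finger_gap: 0.405
```

Run:
```python
from h import *
go([570.4,-126.3,97],0.228)
c=snap('side','s4')['pixels']
R=lambda i,x,y,w,h:cv2.convertScaleAbs(cv2.resize(i[y:y+h,x:x+w],None,fx=10,fy=10,interpolation=cv2.INTER_CUBIC),alpha=1.3)
cv2.imwrite('pics/z4.png',R(c,270,165,75,58))
```

```text
t 11.15 p [ 571.3 -127.1   98.6] dp rows(25mm) [ 0.06 -0.04  0.03] gap 0.405 F [-0.1 -0.7 -3.5]
Xtool [ 0.001 -0.001 -1.   ] jaw dir -1.3436 Y [ 0.225 -0.974  0.001] Z [-0.974 -0.225 -0.001]
world turn 0.0008 -> tool yaw units -0.01 j6 0.92
```

View pics/z4.png

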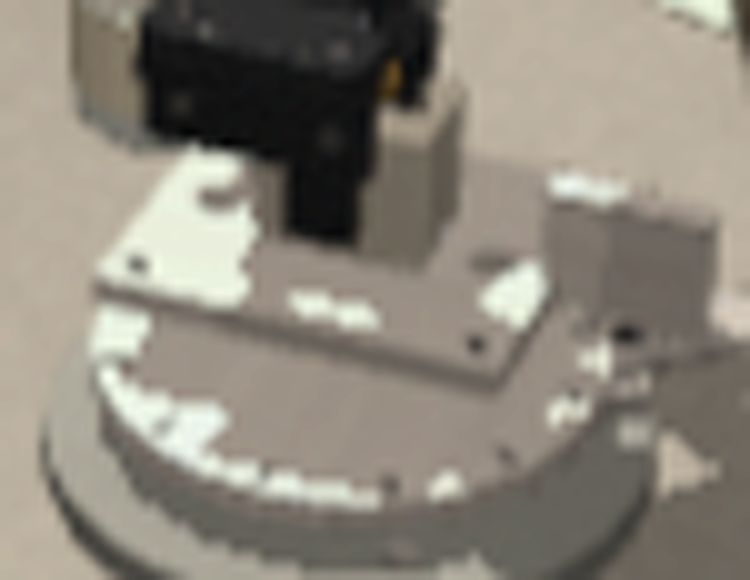

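Run:
```python
from h import *
s=load('s4')
Z=lambda x,y:(270+(x+.5)/10-.5,165+(y+.5)/10-.5);z=87.7
p,q=plane(s,Z(222,192),z)[:2],plane(s,Z(491,260),z)[:2];print('holes',p,q,(p+q)/2,np.linalg.norm(p-q))
a,b=plane(s,Z(97,274),z)[:2],plane(s,Z(505,371),z)[:2];y=np.arctan2(*(a-b)[::-1]);print(np.linalg.norm(a-b),y,(a+b)/2+55*np.array([np.sin(y),-np.cos(y)]))
```

```text
holes [ 615.94755524 -118.65932958] [ 527.79792923 -136.28163093] [ 571.87274224 -127.47048025] 89.89383777411645
130.96588123261 0.23278099210292658 [ 569.7767098  -127.89082966]
```

{"op": "drive_tool", "data": {
  "dp": [
    [0.1, -0.05, 0.03],
    [0.15, 0, 0],
    [0.15, 0, 0],
    [0, 0, 0],
    [0, 0, 0],
    [0, 0, 0]
  ],
  "yaw": [0, 0, 0, 0, 0, 0],
  "claw": [0, 0, 0, 0, 0, 0]
}}

```text
time_s: 11.7
tool_pos: [570.0, -126.1, 87.7]
tool_rot: [0.08, 0.703, 0.08, -0.703]
contact_force: [0.7, 1.0, -3.6]
finger_gap: 0.402
```

{"op": "drive_tool", "data": {
  "dp": [
    [0.1, 0, 0],
    [0.1, 0, 0],
    [0, 0, 0],
    [0, 0, 0]
  ],
  "yaw": [0, 0, 0, 0],
  "claw": [0, 0, 0, 0]
}}

```text
time_s: 12.03
tool_pos: [569.8, -126.0, 82.6]
tool_rot: [-0.08, -0.702, -0.08, 0.703]
contact_force: [0.1, -1.3, -4.2]
finger_gap: 0.407
```

{"op": "drive_tool", "data": {
  "dp": [
    [0.12, 0, 0],
    [0.12, 0, 0],
    [0, 0, 0],
    [0, 0, 0]
  ],
  "yaw": [0, 0, 0, 0],
  "claw": [0, 0, 0, 0]
}}

```text
time_s: 12.37
tool_pos: [569.8, -126.0, 76.5]
tool_rot: [-0.08, -0.702, -0.08, 0.703]
contact_force: [-0.2, 0.3, -3.5]
finger_gap: 0.405
```

{"op": "drive_tool", "data": {
  "dp": [
    [0.12, 0, 0],
    [0.12, 0, 0],
    [0, 0, 0],
    [0, 0, 0]
  ],
  "yaw": [0, 0, 0, 0],
  "claw": [0, 0, 0, 0]
}}

```text
time_s: 12.7
tool_pos: [569.8, -126.0, 70.5]
tool_rot: [-0.08, -0.702, -0.08, 0.703]
contact_force: [-0.2, -0.5, -3.1]
finger_gap: 0.406
```

{"op": "drive_tool", "data": {
  "dp": [
    [0.1, 0, 0],
    [0.06, 0, 0],
    [0, 0, 0],
    [0, 0, 0]
  ],
  "yaw": [0, 0, 0, 0],
  "claw": [0, 0, 0, 0]
}}

```text
time_s: 13.03
tool_pos: [569.9, -126.0, 66.6]
tool_rot: [-0.08, -0.702, -0.08, 0.703]
contact_force: [0.2, 0.4, -4.0]
finger_gap: 0.407
```

Run:
```python
from h import *
go([569.8,-126,66],0.228)
c=snap('side','s5')['pixels']
R=lambda i,x,y,w,h:cv2.convertScaleAbs(cv2.resize(i[y:y+h,x:x+w],None,fx=10,fy=10,interpolation=cv2.INTER_CUBIC),alpha=1.3)
cv2.imwrite('pics/z5.png',R(c,270,165,75,58))
```

```text
t 13.03 p [ 569.9 -126.    66.6] dp rows(25mm) [ 0.03 -0.    0.  ] gap 0.407 F [ 0.2  0.4 -4. ]
Xtool [-0.  0. -1.] jaw dir -1.3438 Y [ 0.225 -0.974 -0.   ] Z [-0.974 -0.225  0.   ]
world turn 0.001 -> tool yaw units -0.01 j6 0.92
```

View pics/z5.png

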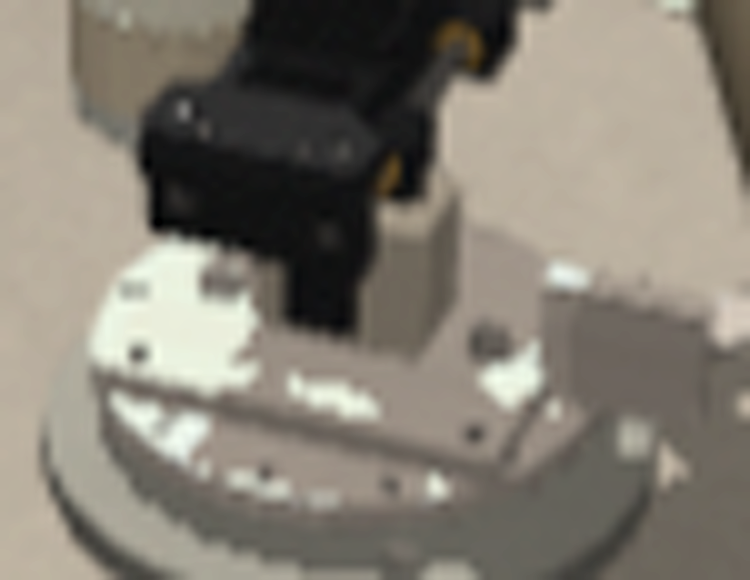

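The dowels are visible inside both holes and the plate is about 0.5 mm above the face. I'll lower it slightly and let go.

{"op": "drive_tool", "data": {
  "dp": [
    [0.04, 0, 0],
    [0, 0, 0],
    [0, 0, 0],
    [0, 0, 0],
    [0, 0, 0],
    [0, 0, 0],
    [0, 0, 0],
    [0, 0, 0]
  ],
  "yaw": [0, 0, 0, 0, 0, 0, 0, 0],
  "claw": [0, 0, 0.7, 0.7, 0.7, 0.7, 0.7, 0.7]
}}

```text
time_s: 13.75
tool_pos: [570.0, -126.1, 65.8]
tool_rot: [0.08, 0.703, 0.08, -0.702]
contact_force: [-0.1, 0.3, -0.3]
finger_gap: 0.697
```

{"op": "drive_tool", "data": {
  "dp": [
    [-0.3, 0, 0],
    [-0.8, 0, 0],
    [-1, 0, 0],
    [-1, 0, 0],
    [-1, 0, 0],
    [-1, 0, 0],
    [-0.5, 0, 0],
    [0, 0, 0]
  ],
  "yaw": [0, 0, 0, 0, 0, 0, 0, 0],
  "claw": [0.7, 0.7, 0.7, 0.7, 0.7, 0.7, 0.7, 0.7]
}}

```text
time_s: 14.42
tool_pos: [570.8, -126.4, 209.4]
tool_rot: [0.081, 0.704, 0.079, -0.701]
contact_force: [0.6, -0.2, -1.5]
finger_gap: 0.7
```

Run:
```python
from h import *
go([569.8,-126,66],0.228)
a=snap('side','s6')['pixels'];b=snap('top','t6')['pixels']
c=np.hstack([cv2.resize(a[150:250,260:360],(400,400),interpolation=cv2.INTER_CUBIC),cv2.resize(b[165:265,290:390],(400,400),interpolation=cv2.INTER_CUBIC)])
cv2.imwrite('pics/c6.png',cv2.convertScaleAbs(c,alpha=1.2))
```

```text
t 14.42 p [ 570.8 -126.4  209.4] dp rows(25mm) [ 5.74 -0.05  0.07] gap 0.7 F [ 0.6 -0.2 -1.5]
Xtool [ 0.006 -0.003 -1.   ] jaw dir -1.3437 Y [ 0.225 -0.974  0.004] Z [-0.974 -0.225 -0.005]
world turn 0.0009 -> tool yaw units -0.01 j6 0.92
```

View pics/c6.png

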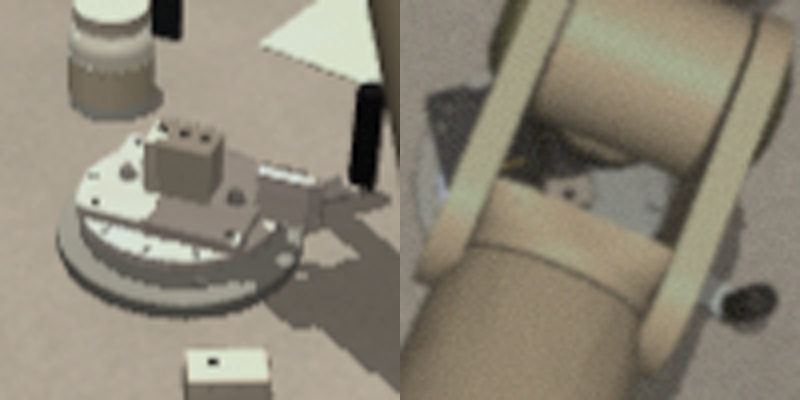

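The carrier sits flat on the dowels and the handle is still at home. Next I'll work out the lever approach.

```bash
cat >> h.py <<'E'
C=np.array([570.2,-126.2]);TH0=np.arctan2(-260+126.2,482-570.2);MID=TH0+.315
N=np.array([-np.sin(MID),np.cos(MID)])
def tcp(phi,d): return C+160*np.array([np.cos(TH0+phi),np.sin(TH0+phi)])+5*np.array([np.cos(MID),np.sin(MID)])-d*N
E
python3 - <<'E'
from h import *
t=load('t6');a=t['pixels'][225:255,360:395]
m=(a.max(2)<45).astype(np.uint8);n,l,st,ce=cv2.connectedComponentsWithStats(m)
i=1+np.argmax(st[1:,4]);c=ce[i]+[360,225];print(st[i],c,plane(t,c,67),plane(t,c,90))
ys,xs=np.where(l==i);
# top end of handle: farthest from camera centre, base: nearest
print('N',N,'mid',MID,'th0',TH0)
x=tcp(0,40);print(x);go([x[0],x[1],75],np.arctan2(N[1],N[0]))
E
```

```text
[11 12 12  8 60] [376.         240.91666667] [ 477.48513577 -256.500367     67.        ] [ 476.14002069 -251.58070769   90.        ]
N [ 0.96435258 -0.26462066] mid -1.838606869002121 th0 -2.153606869002121
[ 442.24316411 -254.023993  ]
t 14.52 p [ 569.7 -126.   205.7] dp rows(25mm) [5.23 3.84 6.12] gap 0.701 F [-0.1 -0.4 -0.8]
Xtool [ 0. -0. -1.] jaw dir -1.3438 Y [ 0.225 -0.974  0.   ] Z [-0.974 -0.225 -0.   ]
world turn -0.4948 -> tool yaw units 4.12 j6 0.92
```

{"op": "drive_tool", "data": {
  "dp": [
    [0, 0.4, 0.6],
    [0, 0.6, 0.95],
    [0, 0.6, 0.95],
    [0, 0.6, 0.95],
    [0, 0.6, 0.95],
    [0, 0.6, 0.95],
    [0, 0.44, 0.77],
    [0, 0, 0]
  ],
  "yaw": [0, 0, 0, 0, 0, 0, 0, 0],
  "claw": [0, 0, 0, 0, 0, 0, 0, 0],
  "force": 20
}}

```text
time_s: 15.18
tool_pos: [439.9, -255.8, 204.4]
tool_rot: [-0.078, -0.702, -0.08, 0.704]
contact_force: [0.2, -1.1, 1.7]
finger_gap: 0.119
```

{"op": "drive_tool", "data": {
  "dp": [
    [0, 0, 0],
    [0, 0, 0],
    [0, 0, 0],
    [0, 0, 0],
    [0, 0, 0],
    [0, 0, 0],
    [0, 0, 0]
  ],
  "yaw": [0.8, 0.8, 0.8, 0.8, 0.8, 0.12, 0],
  "claw": [0, 0, 0, 0, 0, 0, 0]
}}

```text
time_s: 15.77
tool_pos: [442.5, -253.5, 204.9]
tool_rot: [0.094, -0.7, 0.093, 0.701]
contact_force: [-0.2, -0.9, -0.5]
finger_gap: 0.004
```

Run:
```python
from h import *
x=tcp(0,45);print(x);go([x[0],x[1],75],np.arctan2(N[1],N[0]))
```

```text
[ 437.42140119 -252.70088968]
t 15.77 p [ 442.5 -253.5  204.9] dp rows(25mm) [5.2  0.03 0.2 ] gap 0.004 F [-0.2 -0.9 -0.5]
Xtool [-0.001  0.001 -1.   ] jaw dir -1.8361 Y [-0.262 -0.965 -0.001] Z [-0.965  0.262  0.002]
world turn -0.0025 -> tool yaw units 0.02 j6 1.08
```

{"op": "drive_tool", "data": {
  "dp": [
    [0.4, 0, 0.2],
    [0.9, 0, 0],
    [1, 0, 0],
    [1, 0, 0],
    [1, 0, 0],
    [0.9, 0, 0],
    [0, 0, 0],
    [0, 0, 0]
  ],
  "yaw": [0, 0, 0, 0, 0, 0, 0, 0],
  "claw": [0, 0, 0, 0, 0, 0, 0, 0]
}}

```text
time_s: 16.43
tool_pos: [437.5, -252.3, 75.3]
tool_rot: [0.094, -0.7, 0.093, 0.702]
contact_force: [-0.4, 0.1, 0.9]
finger_gap: 0.003
```

Run:
```python
from h import *
x=tcp(0,25);print(x);go([x[0],x[1],75],np.arctan2(N[1],N[0]))
a=snap('side','s7')['pixels'];b=snap('top','t7')['pixels']
c=np.hstack([cv2.resize(a[150:250,300:400],(400,400),interpolation=cv2.INTER_CUBIC),cv2.resize(b[185:285,310:410],(400,400),interpolation=cv2.INTER_CUBIC)])
cv2.imwrite('pics/c7.png',cv2.convertScaleAbs(c,alpha=1.2))
```

```text
[ 456.70845285 -257.99330295]
t 16.43 p [ 437.5 -252.3   75.3] dp rows(25mm) [ 0.01  0.02 -0.8 ] gap 0.003 F [-0.4  0.1  0.9]
Xtool [-0.002  0.002 -1.   ] jaw dir -1.8363 Y [-0.262 -0.965 -0.001] Z [-0.965  0.262  0.002]
world turn -0.0023 -> tool yaw units 0.02 j6 1.08
```

View pics/c7.png

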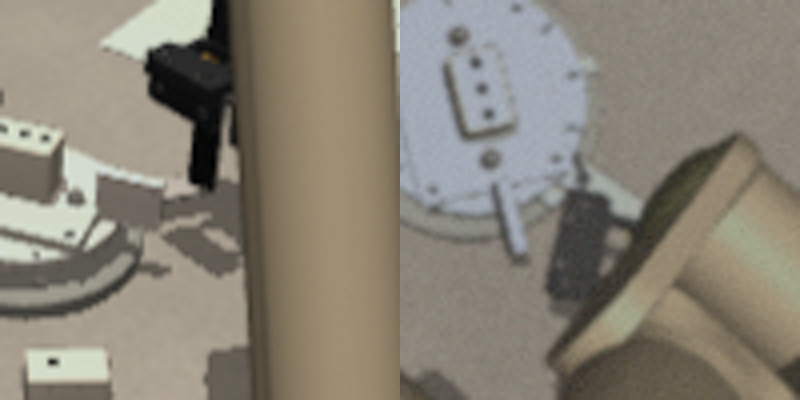

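The carrier is seated with both dowels showing in the top crop, at (459,37) and (489,158). The finger stands behind the handle. I'll approach it gently.

{"op": "drive_tool", "data": {
  "dp": [
    [0, 0, -0.3],
    [0, 0, -0.3],
    [0, 0, -0.1],
    [0, 0, 0],
    [0, 0, 0]
  ],
  "yaw": [0, 0, 0, 0, 0],
  "claw": [0, 0, 0, 0, 0]
}}

```text
time_s: 16.95
tool_pos: [454.6, -257.1, 75.9]
tool_rot: [0.094, -0.701, 0.094, 0.701]
contact_force: [-0.6, 1.4, 1.2]
finger_gap: 0.004
```

{"op": "drive_tool", "data": {
  "dp": [
    [0, 0, -0.15],
    [0, 0, 0],
    [0, 0, 0]
  ],
  "yaw": [0, 0, 0],
  "claw": [0, 0, 0]
}}

```text
time_s: 17.2
tool_pos: [458.1, -258.3, 75.7]
tool_rot: [0.094, -0.701, 0.094, 0.701]
contact_force: [-1.4, 1.7, 0.4]
finger_gap: 0.004
```

{"op": "drive_tool", "data": {
  "dp": [
    [0, 0, -0.15],
    [0, 0, 0],
    [0, 0, 0]
  ],
  "yaw": [0, 0, 0],
  "claw": [0, 0, 0]
}}

```text
time_s: 17.45
tool_pos: [461.8, -259.3, 75.6]
tool_rot: [0.094, -0.701, 0.094, 0.701]
contact_force: [-2.2, 0.1, -0.5]
finger_gap: 0.007
```

{"op": "drive_tool", "data": {
  "dp": [
    [0, 0.07, -0.18],
    [0, 0.09, -0.3],
    [0, 0.05, -0.31],
    [0, 0.05, -0.31],
    [0, 0.02, -0.36],
    [0, 0.02, -0.36],
    [0, -0.02, -0.36],
    [0, -0.02, -0.36]
  ],
  "yaw": [0, 0, 0, 0, 0, 0, 0, 0],
  "claw": [0, 0, 0, 0, 0, 0, 0, 0]
}}

```text
time_s: 18.12
tool_pos: [521.8, -282.8, 75.5]
tool_rot: [0.094, -0.7, 0.094, 0.701]
contact_force: [-5.0, -0.6, 0.0]
finger_gap: -0.0
```

{"op": "drive_tool", "data": {
  "dp": [
    [0, -0.05, -0.31],
    [0, -0.05, -0.31],
    [0, -0.05, -0.15],
    [0, 0, 0],
    [0, 0, 0]
  ],
  "yaw": [0, 0, 0, 0, 0],
  "claw": [0, 0, 0, 0, 0]
}}

```text
time_s: 18.53
tool_pos: [540.8, -283.7, 75.5]
tool_rot: [0.094, -0.701, 0.094, 0.701]
contact_force: [-4.3, 0.9, 0.3]
finger_gap: 0.006
```

Run:
```python
from h import *
x=tcp(0.63,23);print(x);go([x[0],x[1],75],np.arctan2(N[1],N[0]))
a=snap('side','s8')['pixels'];b=snap('top','t8')['pixels']
c=np.hstack([cv2.resize(a[150:250,260:360],(400,400),interpolation=cv2.INTER_CUBIC),cv2.resize(b[165:265,290:390],(400,400),interpolation=cv2.INTER_CUBIC)])
cv2.imwrite('pics/c8.png',cv2.convertScaleAbs(c,alpha=1.2))
```

```text
[ 554.2442986  -284.75737312]
t 18.53 p [ 540.8 -283.7   75.5] dp rows(25mm) [ 0.02 -0.1  -0.53] gap 0.006 F [-4.3  0.9  0.3]
Xtool [-0.  0. -1.] jaw dir -1.838 Y [-0.264 -0.965 -0.   ] Z [-0.965  0.264  0.001]
world turn -0.0006 -> tool yaw units 0.01 j6 1.16
```

View pics/c8.png

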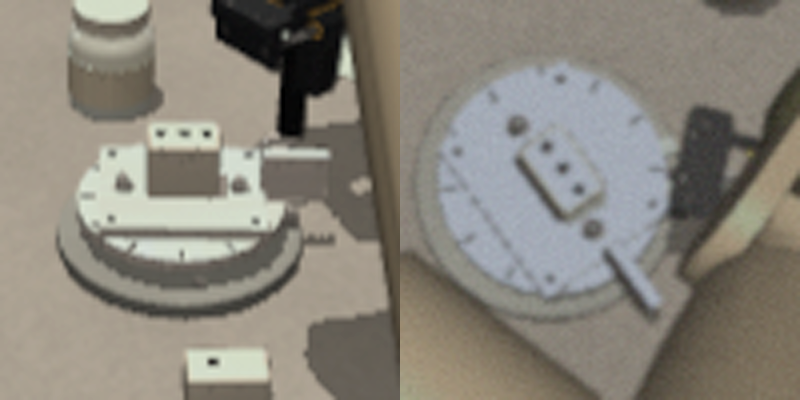

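The table has turned about 0.4 rad with the carrier riding on it. I'll push on to the end stop in small steps.

{"op": "drive_tool", "data": {
  "dp": [
    [0, -0.05, -0.2],
    [0, -0.05, -0.15],
    [0, 0, 0],
    [0, 0, 0]
  ],
  "yaw": [0, 0, 0, 0],
  "claw": [0, 0, 0, 0]
}}

```text
time_s: 18.97
tool_pos: [549.9, -283.6, 75.7]
tool_rot: [0.094, -0.701, 0.094, 0.701]
contact_force: [-4.0, 0.2, -0.8]
finger_gap: 0.002
```

{"op": "drive_tool", "data": {
  "dp": [
    [0, -0.02, -0.1],
    [0, -0.02, -0.05],
    [0, 0, 0],
    [0, 0, 0]
  ],
  "yaw": [0, 0, 0, 0],
  "claw": [0, 0, 0, 0]
}}

```text
time_s: 19.3
tool_pos: [551.8, -283.5, 75.6]
tool_rot: [0.094, -0.699, 0.094, 0.702]
contact_force: [-14.3, -0.1, 3.0]
finger_gap: 0.004
```

The force rose to 14 N, which is the end stop. I'll go back along the arc and let the lever come home.

{"op": "drive_tool", "data": {
  "dp": [
    [0, 0.1, 0.4],
    [0, 0.12, 0.5],
    [0, 0.1, 0.6],
    [0, 0.05, 0.7],
    [0, -0.03, 0.7],
    [0, -0.08, 0.6],
    [0, -0.13, 0.5],
    [0, -0.13, 0.4]
  ],
  "yaw": [0, 0, 0, 0, 0, 0, 0, 0],
  "claw": [0, 0, 0, 0, 0, 0, 0, 0]
}}

```text
time_s: 19.97
tool_pos: [447.5, -254.6, 76.2]
tool_rot: [-0.094, 0.702, -0.095, -0.7]
contact_force: [-0.3, 0.4, -0.2]
finger_gap: 0.008
```

{"op": "drive_tool", "data": {
  "dp": [
    [0, 0, 0.3],
    [0, 0, 0],
    [0, 0, 0],
    [0, 0, 0]
  ],
  "yaw": [0, 0, 0, 0],
  "claw": [0, 0, 0, 0]
}}

```text
time_s: 20.3
tool_pos: [441.2, -253.3, 76.0]
tool_rot: [-0.094, 0.701, -0.095, -0.7]
contact_force: [-0.2, -1.0, -0.2]
finger_gap: 0.002
```

Run:
```python
from h import *
go([458.5,-258.4,75],np.arctan2(N[1],N[0]))
a=snap('side','s9')['pixels'];b=snap('top','t9')['pixels']
c=np.hstack([cv2.resize(a[150:250,260:360],(400,400),interpolation=cv2.INTER_CUBIC),cv2.resize(b[165:265,290:390],(400,400),interpolation=cv2.INTER_CUBIC)])
cv2.imwrite('pics/c9.png',cv2.convertScaleAbs(c,alpha=1.2))
```

```text
t 20.3 p [ 441.2 -253.3   76. ] dp rows(25mm) [ 0.04  0.01 -0.72] gap 0.002 F [-0.2 -1.  -0.2]
Xtool [ 0.001 -0.001 -1.   ] jaw dir -1.8383 Y [-0.264 -0.964  0.001] Z [-0.964  0.264 -0.001]
world turn -0.0003 -> tool yaw units 0.0 j6 1.08
```

View pics/c9.png

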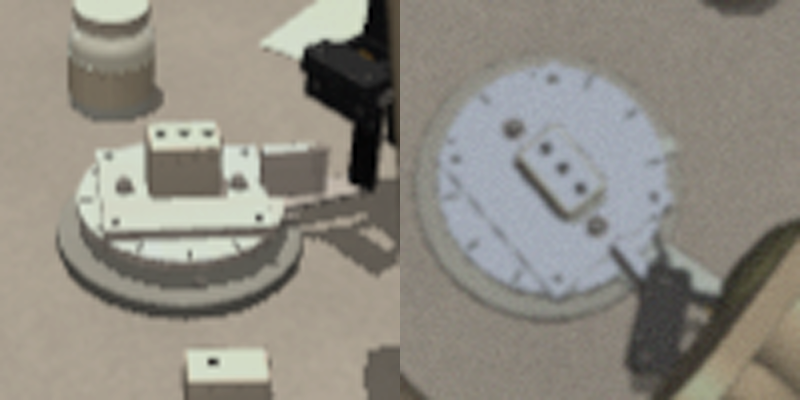

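Lever is home again and the table is one step on: the dowel line has turned about 0.46 rad plus the starting offset. Second stroke.

{"op": "drive_tool", "data": {
  "dp": [
    [0, 0, -0.3],
    [0, 0, -0.4],
    [0, 0.08, -0.3],
    [0, 0.09, -0.31],
    [0, 0.05, -0.31],
    [0, 0.05, -0.31],
    [0, 0.02, -0.36],
    [0, 0.02, -0.36]
  ],
  "yaw": [0, 0, 0, 0, 0, 0, 0, 0],
  "claw": [0, 0, 0, 0, 0, 0, 0, 0]
}}

```text
time_s: 21.07
tool_pos: [502.4, -278.0, 75.4]
tool_rot: [0.094, -0.7, 0.094, 0.701]
contact_force: [-4.7, -0.1, -0.3]
finger_gap: 0.006
```

{"op": "drive_tool", "data": {
  "dp": [
    [0, -0.02, -0.36],
    [0, -0.02, -0.36],
    [0, -0.05, -0.31],
    [0, -0.05, -0.31],
    [0, -0.08, -0.25],
    [0, 0, 0],
    [0, 0, 0],
    [0, 0, 0]
  ],
  "yaw": [0, 0, 0, 0, 0, 0, 0, 0],
  "claw": [0, 0, 0, 0, 0, 0, 0, 0]
}}

```text
time_s: 21.73
tool_pos: [541.7, -282.6, 75.4]
tool_rot: [0.094, -0.7, 0.094, 0.701]
contact_force: [-4.8, 0.1, -1.9]
finger_gap: 0.005
```

{"op": "drive_tool", "data": {
  "dp": [
    [0, -0.05, -0.2],
    [0, -0.05, -0.15],
    [0, 0, -0.03],
    [0, 0, 0],
    [0, 0, 0]
  ],
  "yaw": [0, 0, 0, 0, 0],
  "claw": [0, 0, 0, 0, 0]
}}

```text
time_s: 22.15
tool_pos: [551.4, -282.9, 75.7]
tool_rot: [0.094, -0.7, 0.094, 0.701]
contact_force: [-6.1, -0.1, -1.2]
finger_gap: 0.002
```

{"op": "drive_tool", "data": {
  "dp": [
    [0, -0.01, -0.1],
    [0, 0, 0],
    [0, 0, 0]
  ],
  "yaw": [0, 0, 0],
  "claw": [0, 0, 0]
}}

```text
time_s: 22.4
tool_pos: [552.2, -282.9, 75.6]
tool_rot: [0.095, -0.699, 0.094, 0.703]
contact_force: [-15.9, 1.5, 4.0]
finger_gap: 0.0
```

The lever is at the stop again (16 N). Returning.

{"op": "drive_tool", "data": {
  "dp": [
    [0, 0.1, 0.4],
    [0, 0.12, 0.5],
    [0, 0.1, 0.6],
    [0, 0.05, 0.7],
    [0, -0.03, 0.7],
    [0, -0.08, 0.6],
    [0, -0.13, 0.5],
    [0, -0.13, 0.4]
  ],
  "yaw": [0, 0, 0, 0, 0, 0, 0, 0],
  "claw": [0, 0, 0, 0, 0, 0, 0, 0]
}}

```text
time_s: 23.07
tool_pos: [448.2, -254.2, 76.3]
tool_rot: [-0.094, 0.702, -0.095, -0.7]
contact_force: [0.4, 0.4, -0.1]
finger_gap: 0.003
```

{"op": "drive_tool", "data": {
  "dp": [
    [0, 0, 0.3],
    [0, 0, 0],
    [0, 0, 0],
    [0, 0, 0]
  ],
  "yaw": [0, 0, 0, 0],
  "claw": [0, 0, 0, 0]
}}

```text
time_s: 23.4
tool_pos: [441.8, -252.9, 76.0]
tool_rot: [-0.094, 0.701, -0.095, -0.7]
contact_force: [0.2, -0.7, -0.1]
finger_gap: 0.006
```

Run:
```python
from h import *
go([441.2,-253.3,75],np.arctan2(N[1],N[0]))
a=snap('side','s10')['pixels'];b=snap('top','t10')['pixels']
c=np.hstack([cv2.resize(a[150:250,260:360],(400,400),interpolation=cv2.INTER_CUBIC),cv2.resize(b[165:265,290:390],(400,400),interpolation=cv2.INTER_CUBIC)])
cv2.imwrite('pics/c10.png',cv2.convertScaleAbs(c,alpha=1.2))
```

```text
t 23.4 p [ 441.8 -252.9   76. ] dp rows(25mm) [0.04 0.02 0.02] gap 0.006 F [ 0.2 -0.7 -0.1]
Xtool [ 0.001 -0.001 -1.   ] jaw dir -1.8383 Y [-0.264 -0.964  0.001] Z [-0.964  0.264 -0.001]
world turn -0.0003 -> tool yaw units 0.0 j6 1.09
```

View pics/c10.png

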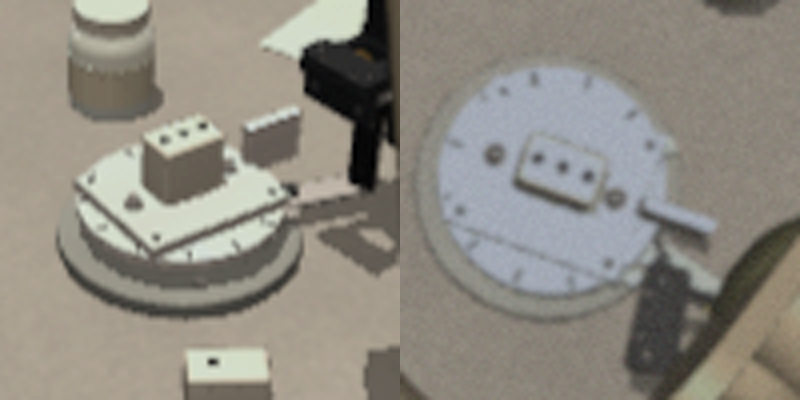

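Two steps are done: the dowel line turned another 0.523 rad and the lever is home. Third stroke.

{"op": "drive_tool", "data": {
  "dp": [
    [0, 0, -0.3],
    [0, 0, -0.4],
    [0, 0.08, -0.3],
    [0, 0.09, -0.31],
    [0, 0.05, -0.31],
    [0, 0.05, -0.31],
    [0, 0.02, -0.36],
    [0, 0.02, -0.36]
  ],
  "yaw": [0, 0, 0, 0, 0, 0, 0, 0],
  "claw": [0, 0, 0, 0, 0, 0, 0, 0]
}}

```text
time_s: 24.17
tool_pos: [503.2, -277.5, 75.4]
tool_rot: [0.094, -0.7, 0.094, 0.701]
contact_force: [-6.2, -0.4, -0.0]
finger_gap: 0.007
```

{"op": "drive_tool", "data": {
  "dp": [
    [0, -0.02, -0.36],
    [0, -0.02, -0.36],
    [0, -0.05, -0.31],
    [0, -0.05, -0.31],
    [0, -0.08, -0.25],
    [0, 0, 0],
    [0, 0, 0],
    [0, 0, 0]
  ],
  "yaw": [0, 0, 0, 0, 0, 0, 0, 0],
  "claw": [0, 0, 0, 0, 0, 0, 0, 0]
}}

```text
time_s: 24.83
tool_pos: [542.4, -282.4, 75.5]
tool_rot: [0.094, -0.701, 0.094, 0.701]
contact_force: [-4.7, -0.1, -1.6]
finger_gap: 0.007
```

{"op": "drive_tool", "data": {
  "dp": [
    [0, -0.05, -0.2],
    [0, -0.05, -0.15],
    [0, 0, -0.03],
    [0, 0, 0],
    [0, 0, 0]
  ],
  "yaw": [0, 0, 0, 0, 0],
  "claw": [0, 0, 0, 0, 0]
}}

```text
time_s: 25.25
tool_pos: [551.7, -282.6, 75.7]
tool_rot: [0.094, -0.7, 0.094, 0.701]
contact_force: [-9.0, -0.6, 0.3]
finger_gap: 0.004
```

{"op": "drive_tool", "data": {
  "dp": [
    [0, -0.01, -0.08],
    [0, 0, 0],
    [0, 0, 0]
  ],
  "yaw": [0, 0, 0],
  "claw": [0, 0, 0]
}}

```text
time_s: 25.5
tool_pos: [552.3, -282.7, 75.7]
tool_rot: [0.095, -0.699, 0.094, 0.703]
contact_force: [-15.9, 0.7, 4.2]
finger_gap: 0.009
```

{"op": "drive_tool", "data": {
  "dp": [
    [0, 0.1, 0.4],
    [0, 0.12, 0.5],
    [0, 0.1, 0.6],
    [0, 0.05, 0.7],
    [0, -0.03, 0.7],
    [0, -0.08, 0.6],
    [0, -0.13, 0.5],
    [0, -0.13, 0.4]
  ],
  "yaw": [0, 0, 0, 0, 0, 0, 0, 0],
  "claw": [0, 0, 0, 0, 0, 0, 0, 0]
}}

```text
time_s: 26.17
tool_pos: [448.4, -253.7, 76.3]
tool_rot: [-0.094, 0.702, -0.095, -0.7]
contact_force: [1.0, -0.0, 0.3]
finger_gap: 0.001
```

{"op": "drive_tool", "data": {
  "dp": [
    [0, 0, 0.6],
    [0, 0, 0.6],
    [0, 0, 0.6],
    [-0.5, 0, 0.5],
    [-1, 0, 0],
    [-1, 0, 0],
    [-0.5, 0, 0],
    [0, 0, 0]
  ],
  "yaw": [0, 0, 0, 0, 0, 0, 0, 0],
  "claw": [0, 0, 0, 0, 0, 0, 0, 0]
}}

```text
time_s: 26.83
tool_pos: [394.5, -239.8, 153.7]
tool_rot: [-0.093, 0.703, -0.096, -0.698]
contact_force: [0.2, -0.9, 0.6]
finger_gap: 0.005
```

Run:
```python
from h import *
go([441.2,-253.3,75],np.arctan2(N[1],N[0]))
a=snap('side','s11')['pixels'];b=snap('top','t11')['pixels']
c=np.hstack([cv2.resize(a[150:250,260:360],(400,400),interpolation=cv2.INTER_CUBIC),cv2.resize(b[165:265,290:390],(400,400),interpolation=cv2.INTER_CUBIC)])
cv2.imwrite('pics/c11.png',cv2.convertScaleAbs(c,alpha=1.2))
```

```text
t 26.83 p [ 394.5 -239.8  153.7] dp rows(25mm) [ 3.16  0.02 -1.92] gap 0.005 F [ 0.2 -0.9  0.6]
Xtool [ 0.006 -0.005 -1.   ] jaw dir -1.8383 Y [-0.264 -0.964  0.003] Z [-0.964  0.264 -0.007]
world turn -0.0003 -> tool yaw units 0.0 j6 1.03
```

View pics/c11.png

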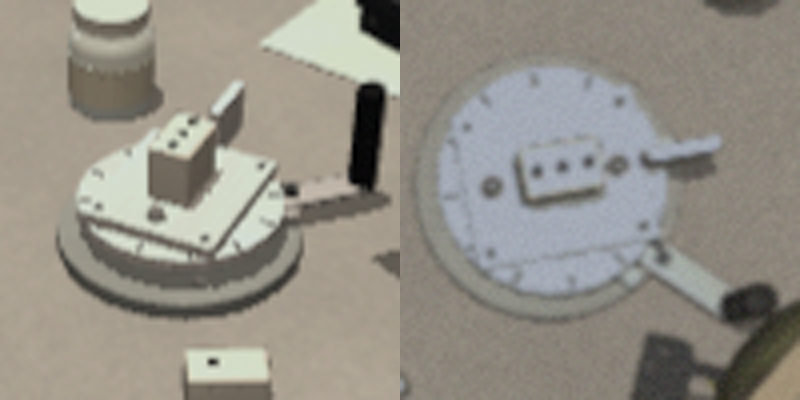

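View pics/t11.png

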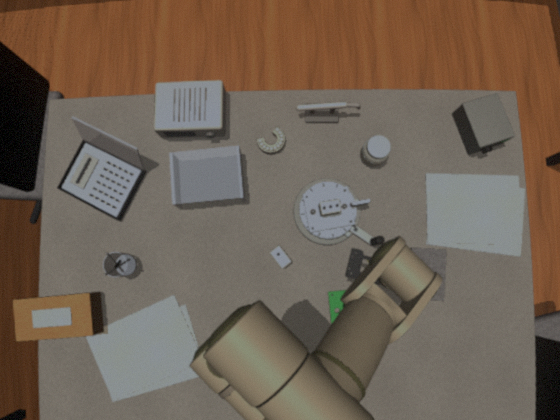

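The dowel line advanced another 0.518 rad, the handle is back at its start pixel, and the bystanders haven't moved. Handing in.

```bash
python3 -c "
from h import *
print(workorder.sign_off())"
```

```text
the job is handed in; nothing more can be done
None
```

The job is done and handed in at about 27 s of the 72 s allowed; sign-off gives no verdict.

- **Carrier out:** I drew the carrier out by its tab and let go of it flat on the desk. I measured its block about 165 mm in front of the riser's centre.
- **Carrier on the table:** I took it by its block and lowered it over both dowels with no sign of catching. It sat flat with the dowels showing in both holes when I let go.
- **Lever strokes:** I pushed the lever to its end stop three times, the wrist force rising to 14–16 N each time. I let the lever come home after each stroke.

**Last checks:**
- **Table turn:** From the pictures, the dowel line turned about 0.46, 0.52 and 0.52 rad. The first is smaller because the table started with an unknown turn of up to 0.08 rad. The total of about 1.50 rad therefore fits the 1.57 rad stop, but I had no direct joint reading.
- **Lever and fingers:** The handle is back where it started in the picture. The fingers are well clear, with only sensor noise of about 1 N.
- **Bystanders:** The jaw model, spare block, beaker and jar look unmoved. The notebook is partly hidden by the arm, but nothing went near it.

**Disagreements:** The two cameras disagreed by up to 5 mm on the dowel positions. I settled that by cross-checking them against the tool position before lowering the carrier.

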